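# Stand the pillar candles in their holders

### The job

Dress the hall table: stand each of the four pillar candles upright in the wooden holder whose dish fits it, the thickest candle in the widest dish and so on down to the slimmest in the narrowest, each set down inside the rim and flat on the dish floor. Set them down rather than drop them, knock nothing over, and leave the holders, the trinket jar and the matchbox where they stand.

Things in the scene. Friction and masses are not known exactly. Their poses are not given: they have to be found in the camera images.
- candle_30: The slimmest of four ivory wax pillar candles: an upright cylinder 30 mm across and 80 mm tall, with a thin 9 mm wick stub standing up from the middle of its top (it offers no resistance). Standing loose on the table. Origin: centre of its underside, z up its length.
- candle_43: The second slimmest of four ivory wax pillar candles: an upright cylinder 43 mm across and 95 mm tall, with a thin 9 mm wick stub standing up from the middle of its top (it offers no resistance). Standing loose on the table. Origin: centre of its underside, z up its length.
- candle_56: The second thickest of four ivory wax pillar candles: an upright cylinder 56 mm across and 85 mm tall, with a thin 9 mm wick stub standing up from the middle of its top (it offers no resistance). Standing loose on the table. Origin: centre of its underside, z up its length.
- candle_69: The thickest of four ivory wax pillar candles: an upright cylinder 69 mm across and 75 mm tall, with a thin 9 mm wick stub standing up from the middle of its top (it offers no resistance). Standing loose on the table. Origin: centre of its underside, z up its length.
- holder_44: The turned light-wood candle holder with the narrowest dish: round foot 78 mm across standing loose on the table, a narrower stem, and on top a round flat-floored dish 44 mm across inside (rim 54 mm across outside), its floor 105 mm above the table and its rim 8 mm above its floor. Origin: centre of the underside of the foot, z up; the dish is centred on the axis.
- holder_57: The turned light-wood candle holder with the second narrowest dish: round foot 84 mm across standing loose on the table, a narrower stem, and on top a round flat-floored dish 57 mm across inside (rim 67 mm across outside), its floor 85 mm above the table and its rim 8 mm above its floor. Origin: centre of the underside of the foot, z up; the dish is centred on the axis.
- holder_70: The turned light-wood candle holder with the second widest dish: round foot 92 mm across standing loose on the table, a narrower stem, and on top a round flat-floored dish 70 mm across inside (rim 80 mm across outside), its floor 70 mm above the table and its rim 8 mm above its floor. Origin: centre of the underside of the foot, z up; the dish is centred on the axis.
- holder_83: The turned light-wood candle holder with the widest dish: round foot 100 mm across standing loose on the table, a narrower stem, and on top a round flat-floored dish 83 mm across inside (rim 93 mm across outside), its floor 55 mm above the table and its rim 8 mm above its floor. Origin: centre of the underside of the foot, z up; the dish is centred on the axis.
- jar: Bystander: small blue glazed ceramic trinket jar with a knobbed lid (all one piece), 52 mm across, 67 mm tall, standing loose on the table. Origin: centre of its underside.
- matchbox: Bystander: flat box of long matches, 112 mm (x) by 62 mm (y) by 20 mm tall, brown card with a green label patch, lying loose on the table. Origin: centre of its underside.
There are look-alikes about, which are no part of the job. What is shaped like the candle_30 but orange or turquoise is not meant.

How it is judged:
At the end, for the whole second after the job is handed in: Each candle is in its own holder (30 mm in the 44 mm dish, 43 in 57, 56 in 70, 69 in 83): centred to 10 mm, foot within 3 mm of the dish floor, upright to 0.05 rad, at rest; holders upright to 0.05 rad, at rest, within 30 mm of their starts; jar and matchbox upright, within 20 mm of theirs (horizontal distance between candle_30 and holder_44 below 0.01 m and z of candle_30 in the frame of holder_44 between 0.102 and 0.108 m and angle between each of candle_30, holder_44, candle_43, holder_57, candle_56, holder_70, candle_69, holder_83's own z axis and vertical below 0.05 rad and linear speed of each of candle_30, holder_44, candle_43, holder_57, candle_56, holder_70, candle_69, holder_83 below 0.02 m/s and distance of each of holder_44, holder_57, holder_70, holder_83 from where it was at the start of the episode below 0.03 m and horizontal distance between candle_43 and holder_57 below 0.01 m and z of candle_43 in the frame of holder_57 between 0.082 and 0.088 m and horizontal distance between candle_56 and holder_70 below 0.01 m and z of candle_56 in the frame of holder_70 between 0.067 and 0.073 m and horizontal distance between candle_69 and holder_83 below 0.01 m and z of candle_69 in the frame of holder_83 between 0.052 and 0.058 m and distance of each of jar, matchbox from where it was at the start of the episode below 0.02 m and angle between each of jar, matchbox's own z axis and vertical below 0.1 rad); the robot touches nothing.
It fails at once if a candle is knocked over (leans more than 35 degrees) (angle between any of candle_30, candle_43, candle_56, candle_69's own z axis and vertical above 0.6 rad).
It fails at once if a candle is dropped or flung (moves faster than 0.6 m/s while the fingers do not hold it: a fall of some 18 mm) ((contact force between the fingers and candle_30 below 0.05 N and linear speed of candle_30 above 0.6 m/s) or (contact force between the fingers and candle_43 below 0.05 N and linear speed of candle_43 above 0.6 m/s) or (contact force between the fingers and candle_56 below 0.05 N and linear speed of candle_56 above 0.6 m/s) or (contact force between the fingers and candle_69 below 0.05 N and linear speed of candle_69 above 0.6 m/s)).
It fails at once if a holder is knocked over (leans more than 20 degrees) (angle between any of holder_44, holder_57, holder_70, holder_83's own z axis and vertical above 0.35 rad).
It fails at once if the jar or the matchbox is pushed away or knocked over (distance of any of jar, matchbox from where it was at the start of the episode above 0.02 m or angle between any of jar, matchbox's own z axis and vertical above 0.35 rad).
It also fails if it takes over 115 s, if anything falls off the work surface, if the arm or the gripper's body presses on something with over 40 N, if the wrist force passes 120 N, or if a joint passes its speed limit or range.

### The arm

A 7-joint arm with a two-finger parallel gripper is mounted at the origin on the work surface. World frame = base frame: x ahead of the robot, y to its left, z up, the work surface at z = 0. Lengths are in m, angles in rad, forces in N, time in s.
With the tool pointing down it reaches from about 0.35 to 0.9 m from the base axis. Payload 7.2 kg.
Tool frame: the origin (TCP) lies midway between the tips of the shut fingers; the grasp point (between the pads) lies 19 mm behind it (grip_point_offset is the z of the grasp point in the tool frame, in m); z points along the fingers, y is the line along which they close (so a half turn about z gives the same grasp; the last joint's range is limited). The gripper opens to 88 mm and grips with 3 to 60 N. Pads are 20 mm wide; open, the fingers measure 115 mm over their backs; the gripper's body (75 mm by 178 mm) begins 61 mm behind the grasp point.
Start: joints at [1.267, 0.411, -0.013, 1.596, 0.006, 1.134, -0.082], TCP at [0.146, -0.608, 0.223] pointing down, gripper open.
Joint ranges: [-2.95, 2.95], [-0.29, 1.99], [-1.47, 1.44], [0.14, 2.54], [-1.03, 4.17], [0.13, 1.85], [-2.86, 2.86]. Speed limits (rad/s): [2.39, 2.39, 3.01, 3.01, 3.14, 3.14, 3.14].

### API

Orientations are given as a unit quaternion [w, x, y, z].
In Python, from cell import * gives the robot as it stands.
- The arm moves only by the tool step_arm, never from a script. Its argument "targets" is a list of rows, each a list of 5 numbers: the opening, from 0 (shut) to 1 (fully open), then the shift along the tool's x, y, z in cm, then the turn about the tool's z in rad. A call has 1 to 8 rows; each row shifts and turns the commanded pose from where the row before left it, along the tool's axes as they then stand; what a row does not reach is not made up. A row lasts 1/8 s, in which the tool goes at most 62.5 mm and 10.7 degrees, less where a joint would pass 70% of its speed; a pose out of reach is approached as far as the arm can. A call with a gripper value outside its range is refused whole. The fingers move at their own pace and stop on an object; "squeeze" is the grip in N (left out, the last holds). Time passes only in rows, so rows that do not move let the fingers close. It gives the time, the measured TCP pose, the force, the opening and the grip force at its end, in the units of the state.
- state(): the state, without advancing time (a new reading comes with each control period).
- camera(name): name is "side" or "top"; returns a dict with "image" (480x640x3 uint8, red, green, blue), "fx", "fy", "cx", "cy" (pixels), "distortion" ([k1, k2, p1, p2, k3] as OpenCV has them; the pictures are not rectified), "rvec" (rotation vector, rad) and "tvec" (3), from world to camera coordinates, as OpenCV has them. Camera axes: x right, y down, z forward; pixel columns grow to the right and rows downward; lengths in m; the calibration is good to about 2 mm. A picture is of the moment at which its call begins. There is no depth.
- hand_in(): hands the job in; it is judged then, once.
The state is a dict: "t": time; "joint_positions": joint angles; "joint_vel": joint speeds; "effort": joint torques, N m; "position": TCP position; "ee_rot": TCP orientation; "wrist_force": force on the tool from outside, world axes, zero at the start; "torque": the same for the moment, N m; "width": finger opening in m; "finger_force": force on a finger pad.
Only numpy, scipy, OpenCV 4.12 (cv2) and the standard library are available. Lean on these libraries where they do the work, as an engineer would, in place of code of your own. Each camera call takes 0.05 s, during which the arm holds its last target. There are 200 camera calls.

## Working session

There is one attempt and no reset: what is moved stays moved. The work goes in short steps, Python scripts to look and compute and a tool call to move; the robot and the scene stay as the last step left them, time stands still between calls to the robot, and variables do not carry over. Pictures are saved under pics/ and viewed, at most 14 in all, crops included, and the job is handed in when it is done.

Besides the shell and the picture viewer there is one more tool, called after "Emit:" as name([rows], argument=value, ...), one row to a line, values as JSON. step_arm: Moves the arm, as the interface text tells. Its arguments: {"type":"object","properties":{"targets":{"type":"array"},"squeeze":{"type":"number"}},"required":["targets"]}

```bash
mkdir -p pics; ls; python3 - <<'E'
from cell import *
import cv2
s=state();print({k:s[k] for k in('t','position','ee_rot','width')})
for n in('top','side'):
    c=camera(n);cv2.imwrite(f'pics/{n}0.png',c['image'][:,:,::-1])
    R=cv2.Rodrigues(__import__('numpy').array(c['rvec']))[0];print(n,c['fx'],c['cx'],c['cy'],c['distortion'],'pos',-R.T@c['tvec']);print(R)
E
```

```text
pics
{'t': 0.0, 'position': array([ 0.14585209, -0.60723714,  0.22182172]), 'ee_rot': array([-7.68936365e-04,  9.93052167e-01,  1.17672328e-01, -1.60570827e-04]), 'width': 0.08801708365406481}
top 535.0054855307561 324.52497838945095 236.982299656085 [0.00640654 0.         0.         0.         0.        ] pos [ 0.30975631 -0.00780372  1.31550329]
[[ 0.02065017 -0.99973008  0.01064591]
 [-0.98947712 -0.0219613  -0.14301306]
 [ 0.14320826 -0.00758064 -0.98966354]]
side 439.40201781016106 316.12561667350025 238.88051690864586 [3.54671277e-05 0.00000000e+00 0.00000000e+00 0.00000000e+00
 0.00000000e+00] pos [ 0.34880631 -0.69586427  0.6599559 ]
[[ 0.98739226 -0.15716746  0.01883889]
 [-0.09054695 -0.65841587 -0.74718792]
 [ 0.12983746  0.73606177 -0.66434577]]
```

View pics/top0.png

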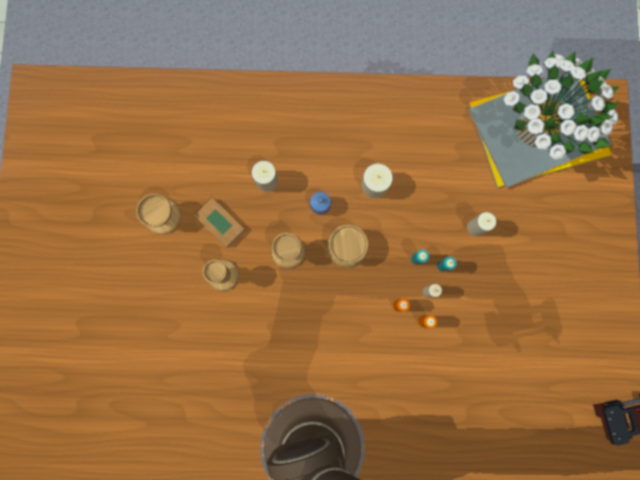

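View pics/side0.png

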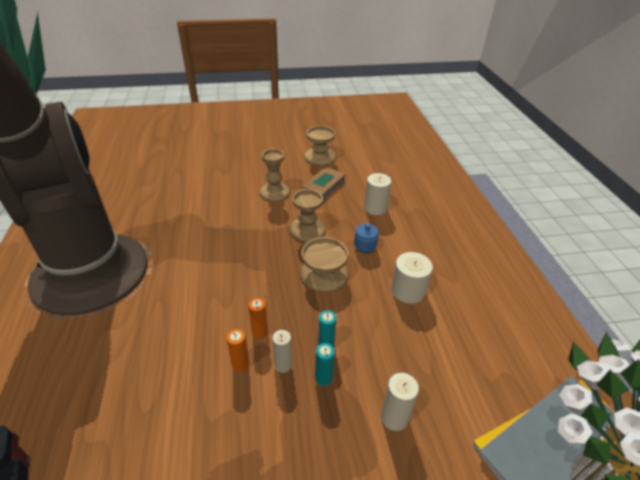

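Candidates for candle_30 in the top view: ivory (433,291), teal (422,257) and (448,264), orange (403,305) and (430,322). By the description it is the ivory one at (433,291). The other candles are 69 at (378,178), 56 at (264,172) and 43 at (486,221). The holders are 70 at (157,210), 44 at (220,271), 57 at (288,248) and 83 at (348,243).

```bash
cat > h.py <<'E'
import numpy as np, cv2
from cell import *
def cal(c):
    K=np.array([[c['fx'],0,c['cx']],[0,c['fy'],c['cy']],[0,0,1]]);D=np.array(c['distortion']);R=cv2.Rodrigues(np.array(c['rvec']))[0];return K,D,R,np.array(c['tvec'])
def ray(c,uv,z):
    K,D,R,t=cal(c);p=cv2.undistortPoints(np.array(uv,float).reshape(-1,1,2),K,D).reshape(-1,2)
    d=np.c_[p,np.ones(len(p))]@R;o=-R.T@t;return o+d*((z-o[2])/d[:,2])[:,None]
def proj(c,P):
    return cv2.projectPoints(np.array(P,float).reshape(-1,3),np.array(c['rvec']),np.array(c['tvec']),*cal(c)[:2])[0].reshape(-1,2)
def circ(P):  # algebraic circle fit
    A=np.c_[2*P[:,:2],np.ones(len(P))];s=np.linalg.lstsq(A,(P[:,:2]**2).sum(1),rcond=None)[0];return s[:2],np.sqrt(s[2]+s[:2]@s[:2])
E
python3 - <<'E'
from h import *
c=camera('top');im=c['image'];hsv=cv2.cvtColor(im,cv2.COLOR_RGB2HSV)
np.save('top0.npy',im)
for n,(u,v),h in(('69',(378,178),.075),('56',(264,172),.085),('43',(486,221),.095),('30',(434,291),.08)):
    w=im[v-25:v+26,u-25:u+26].astype(int);
    m=((w.min(2)>165)).astype(np.uint8)
    cs=cv2.findContours(m,cv2.RETR_EXTERNAL,cv2.CHAIN_APPROX_NONE)[0];k=max(cs,key=cv2.contourArea).reshape(-1,2)
    P=ray(c,k+[u-25,v-25],h);print(n,circ(P),P[:,:2].min(0),P[:,:2].max(0), w.min(2)[25,10:42:2])
a=cv2.resize(im[140:300,130:300],None,fx=4,fy=4,interpolation=cv2.INTER_CUBIC)[:600]
b=cv2.resize(im[225:345,380:510],None,fx=5,fy=5,interpolation=cv2.INTER_CUBIC)
cv2.imwrite('pics/ca.png',a[:,:,::-1]);cv2.imwrite('pics/cb.png',b[:,:,::-1])
S=hsv[:,:,1];print(hsv[210,130:190:3].tolist());print(hsv[243,320:380:3].tolist())
E
```

```text
69 (array([ 0.63590841, -0.14041336]), np.float64(0.03155881783885717)) [ 0.60464944 -0.17280162] [ 0.66840717 -0.10832904] [136 197 199 194 179 174 176 169 159 168 175 182 196 196 173  69]
56 (array([0.63973489, 0.13139779]), np.float64(0.02507149598333905)) [0.61521801 0.10524561] [0.66421343 0.15730563] [ 55 122 197 198 183 175 174 157 158 165 181 195 190 116  47  46]
43 (array([ 0.53216144, -0.39148103]), np.float64(0.01879674341924473)) [ 0.51329332 -0.40992272] [ 0.55116762 -0.37244092] [104 112 114 140 196 195 179 176 160 158 179 193 153  57  41  41]
30 (array([ 0.37047505, -0.27261564]), np.float64(0.00908954204729747)) [ 0.36142754 -0.28124667] [ 0.37994735 -0.2628144 ] [ 50  56  99 111 114 155 177 160 146 145 156 115  42  34  34  35]
[[15, 177, 160], [15, 173, 162], [16, 146, 169], [18, 127, 116], [19, 127, 168], [19, 125, 191], [19, 123, 190], [19, 126, 186], [19, 125, 192], [18, 124, 202], [19, 124, 207], [19, 124, 202], [19, 124, 200], [18, 122, 177], [18, 128, 128], [18, 127, 139], [18, 132, 124], [15, 166, 121], [15, 169, 127], [15, 171, 128]]
[[16, 171, 124], [15, 166, 117], [15, 158, 110], [18, 124, 163], [18, 125, 145], [19, 123, 190], [19, 123, 179], [19, 124, 183], [19, 124, 192], [19, 123, 185], [18, 123, 188], [19, 124, 183], [19, 124, 179], [19, 123, 186], [19, 122, 198], [19, 122, 177], [17, 145, 148], [15, 169, 127], [15, 172, 126], [16, 172, 126]]
```

View pics/cb.png

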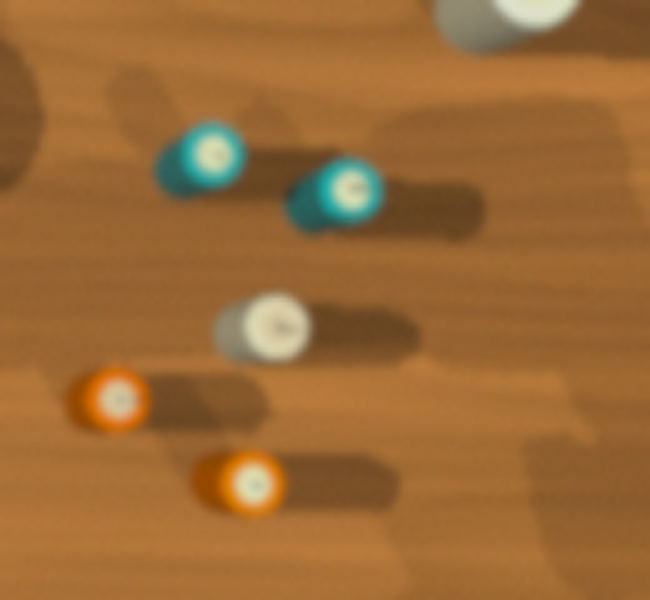

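View pics/ca.png

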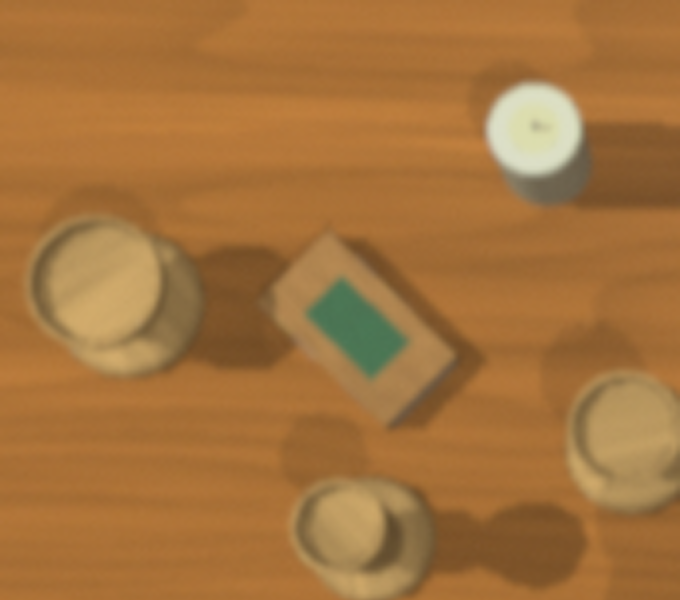

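The close crop shows the ivory candle at crop (277,327), i.e. image (435,290), between the teal and orange look-alikes, so that is candle_30. The other crop shows the three holder dishes, the matchbox and candle_56. Next I measure the holders, the bystanders and the side view.

```bash
cat > meas.py <<'E'
from h import *
from scipy.optimize import least_squares
def cont(m,u,v,r=45):
    m=m.astype(np.uint8);
    n,l,st,ce=cv2.connectedComponentsWithStats(m);k=min(range(1,n),key=lambda i:np.hypot(*(ce[i]-[u,v]))-(0 if st[i,4]>40 else -1e3))
    return max(cv2.findContours((l==k).astype(np.uint8),cv2.RETR_EXTERNAL,cv2.CHAIN_APPROX_NONE)[0],key=len).reshape(-1,2),st[k,4]
def fixc(P,g,R,o,sgn,ang=1.3):  # fit circle of known radius (plus free edge bias) to points on far (+1)/near(-1) side as seen from o
    g=np.array(g,float)
    for _ in range(12):
        d=(g-o)/np.linalg.norm(g-o)*sgn;q=P[:,:2]-g;a=(q@d)/np.linalg.norm(q,axis=1)
        Q=P[(a>np.cos(ang))&(abs(np.linalg.norm(q,axis=1)-R)<.015),:2]
        s=least_squares(lambda x:np.hypot(*(Q-x[:2]).T)-R,g,loss='soft_l1',f_scale=.001);g=s.x
    return g,len(Q),np.sqrt(np.mean((np.hypot(*(Q-g).T)-R)**2))
E
python3 - <<'E'
from meas import *
H={'44':(.113,.027,.039),'57':(.093,.0335,.042),'70':(.078,.040,.046),'83':(.063,.0465,.050)}
px={'top':{'44':(220,271),'57':(288,248),'70':(157,210),'83':(348,243)},'side':{'44':(274,175),'57':(307,212),'70':(320,145),'83':(325,262)}}
cp={'top':{'69':(378,178),'56':(264,172),'43':(486,221),'30':(434,291)},'side':{'69':(412,266),'56':(378,181),'43':(403,386),'30':(282,339)}}
C={'69':(.075,.0345),'56':(.085,.028),'43':(.095,.0215),'30':(.08,.015)}
for n in('top','side'):
    c=camera(n);im=c['image'];hs=cv2.cvtColor(im,cv2.COLOR_RGB2HSV).astype(int);K,D,R,t=cal(c);o=(-R.T@t)[:2]
    wood=(hs[:,:,1]<152)&(hs[:,:,1]>85)&(hs[:,:,0]>=16)&(hs[:,:,0]<=23)
    for k,(z,r,f) in H.items():
        p,A=cont(wood,*px[n][k]);b=.0
        P=ray(c,p,z);g=ray(c,[px[n][k]],z)[0,:2];x=fixc(P,g,r-.001,o,1)
        y=fixc(ray(c,p,.006),x[0],f-.001,o,-1)
        print(n,'H'+k,A,x[0].round(4),x[1],x[2].round(4),'foot',y[0].round(4),y[1],y[2].round(4))
    for k,(z,r) in C.items():
        m=(im.min(2)>140)&(hs[:,:,1]<70); p,A=cont(m,*cp[n][k]);P=ray(c,p,z);x=fixc(P,ray(c,[cp[n][k]],z)[0,:2],r-.001,o,1)
        print(n,'C'+k,A,x[0].round(4),x[1],x[2].round(4))
    blue=(hs[:,:,0]>105)&(hs[:,:,0]<125)&(hs[:,:,1]>120);p,A=cont(blue,*((320,203) if n=='top' else (366,238)))
    print('jar',A,ray(c,[p.mean(0)],.05 if n=='top' else .035)[0])
    for nm,q in(('teal',((422,257),(448,264)),),('or',((403,305),(430,322)))):
        if n=='top':print(nm,ray(c,q,.08)[:,:2].round(3))
    if n=='top':print('mb corners',ray(c,np.array([(328,232),(460,355),(390,425),(265,300)])/4+[130,140],.02)[:,:2].round(3))
    if n=='top':print('flowers/book',ray(c,[(500,187),(470,103),(505,98),(557,152)],.1)[:,:2].round(3))
E
```

```text
top H44 920 [0.4013 0.2299] 29 0.0008 foot [0.4011 0.2295] 36 0.0006
top H57 988 [0.4632 0.0716] 33 0.0008 foot [0.4618 0.0711] 39 0.0007
top H70 1382 [0.5442 0.3868] 40 0.0008 foot [0.544  0.3861] 44 0.0007
top H83 1430 [ 0.4777 -0.074 ] 45 0.0008 foot [ 0.4759 -0.0728] 47 0.0009
top C69 622 [ 0.6352 -0.1397] 32 0.0005
top C56 416 [0.6395 0.1308] 27 0.0006
top C43 256 [ 0.5321 -0.3914] 21 0.0007
top C30 108 [ 0.3702 -0.2719] 14 0.0008
jar 1 [ 0.56566535 -0.00749843  0.05      ]
teal [[ 0.447 -0.245]
 [ 0.432 -0.305]]
or [[ 0.335 -0.201]
 [ 0.298 -0.262]]
mb corners [[0.588 0.262]
 [0.513 0.177]
 [0.469 0.218]
 [0.545 0.298]]
flowers/book [[ 0.613 -0.424]
 [ 0.816 -0.358]
 [ 0.831 -0.442]
 [ 0.7   -0.561]]
side H44 952 [0.401  0.1729] 13 0.0079 foot [0.401  0.1729] 0 nan
side H57 3545 [0.4546 0.0172] 19 0.0087 foot [ 0.4733 -0.0874] 46 0.0018
side H70 904 [0.5327 0.308 ] 14 0.0086 foot [0.5327 0.308 ] 0 nan
side H83 3545 [ 0.4732 -0.0742] 41 0.0051 foot [ 0.4754 -0.0785] 52 0.0007
side C69 700 [ 0.6345 -0.1445] 37 0.0008
side C56 244 [0.6382 0.1253] 23 0.0012
side C43 612 [ 0.5314 -0.3951] 32 0.0004
side C30 190 [ 0.3705 -0.2778] 19 0.0006
jar 42 [ 0.58424141 -0.02703511  0.035     ]
  return _methods._mean(a, axis=axis, dtype=dtype,
  ret = ret.dtype.type(ret / rcount)
```

Emit:
step_arm([
  [1,0,0,-1,-0.18],
  [1,0,0,-1,-0.18],
  [1,0,0,-1,-0.18],
  [1,0,0,-1,-0.18],
  [1,0,0,-1,-0.18],
  [1,0,0,-1,-0.18],
  [1,0,0,-1,-0.18],
  [1,0,0,0,-0.18],
], squeeze=15)

```text
t: 1.25
position: [0.1461, -0.608, 0.2935]
ee_rot: [0.001, 0.667, 0.745, -0.0]
wrist_force: [0.6, 0.3, -0.5]
width: 0.088
finger_force: 0.0
```

Emit:
step_arm([
  [1,0,0,0,-0.18],
  [1,0,0,0,-0.18],
  [1,0,0,0,-0.18],
  [1,0,0,0,-0.18],
  [1,0,0,0,-0.18],
  [1,0,0,0,-0.18],
])

```text
t: 2.0
position: [0.1459, -0.6076, 0.2925]
ee_rot: [-0.0, 0.189, 0.982, 0.0]
wrist_force: [-0.1, 0.1, 0.2]
width: 0.0879
finger_force: 0.0
```

```bash
cat > go.py <<'E'
# python3 go.py x y z : remaining shift in tool axes (cm)
import sys,numpy as np
from cell import *
from scipy.spatial.transform import Rotation as Ro
s=state();q=s['ee_rot'];R=Ro.from_quat(np.r_[q[1:],q[0]])
Y=R.as_matrix()[:,1];print('t',round(s['t'],2),'pos',s['position'].round(4),'yaw_y',np.degrees(np.arctan2(Y[1],Y[0])).round(1),'zaxis',R.as_matrix()[:,2].round(3),'w',round(s['width'],4),'F',s['wrist_force'].round(1),'j',s['joint_positions'].round(2))
for i in range(1,len(sys.argv)-2,3):
    print('d',(R.inv().apply(np.array(sys.argv[i:i+3],float)-s['position'])*100).round(2))
E
python3 go.py .635 -.140 .20
```

```text
t 2.0 pos [ 0.1459 -0.6076  0.2925] yaw_y 68.2 zaxis [-0.  0. -1.] w 0.0879 F [-0.1  0.1  0.2] j [ 1.6   0.41 -0.49  1.47  0.2   1.31  2.29]
d [-28.08  61.57   9.25]
```

Emit:
step_arm([
  [1,-2,4.4,0,0],
  [1,-2,4.4,0,0],
  [1,-2,4.4,0,0],
  [1,-2,4.4,0,0],
  [1,-2,4.4,0,0],
  [1,-2,4.4,0,0],
  [1,-2,4.4,0,0],
])

```text
t: 2.88
position: [0.3924, -0.3739, 0.2927]
ee_rot: [0.0, 0.192, 0.981, -0.0]
wrist_force: [0.5, -0.6, 0.2]
width: 0.0877
finger_force: 0.0
```

Emit:
step_arm([
  [1,-2,4.4,1,0],
  [1,-2,4.4,1,0],
  [1,-2,4.4,1,0],
  [1,-2,4.4,1,0],
  [1,-2,4.4,1,0],
  [1,-2,4.4,1,0],
  [1,-2,4.4,1,0],
  [1,0,0,0,0],
])

```text
t: 3.88
position: [0.6385, -0.1376, 0.2213]
ee_rot: [-0.001, 0.189, 0.982, 0.001]
wrist_force: [0.1, -0.7, 0.2]
width: 0.0875
finger_force: 0.0
```

```bash
python3 go.py .635 -.140 .035; python3 - <<'E'
from h import *
c=camera('top');cv2.imwrite('pics/t1.png',c['image'][100:340,220:540][:,:,::-1].repeat(2,0).repeat(2,1))
E
```

```text
t 3.88 pos [ 0.6385 -0.1376  0.2213] yaw_y 68.2 zaxis [-0.001  0.003 -1.   ] w 0.0875 F [ 0.1 -0.7  0.2] j [ 0.59  0.55 -0.68  1.49  0.36  1.23  1.05]
d [ 0.2  -0.4  18.63]
```

View pics/t1.png

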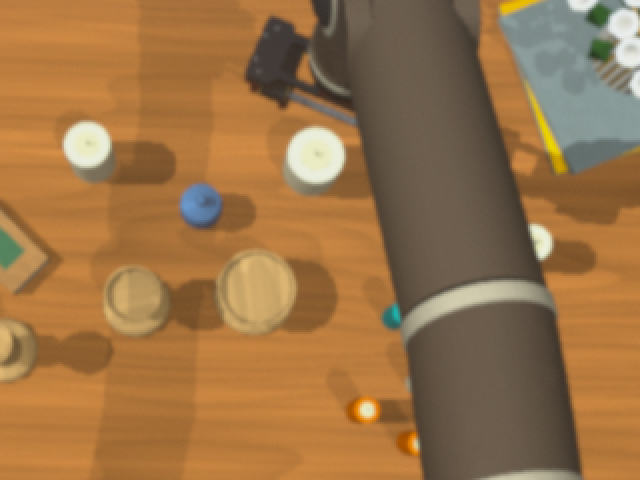

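The picture shows candle_69 still standing at crop (316,158), with the gripper body near crop (290,65). I'll check where the TCP should project before descending.

```bash
python3 - <<'E'
from h import *
s=state();p=s['position'];Y=np.array([np.cos(np.radians(68)),np.sin(np.radians(68)),0])
P=[p,p+[0,0,.08],p+[0,0,.08]+.089*Y,p+[0,0,.08]-.089*Y,p+.044*Y,p-.044*Y]
for n in('top','side'):
    c=camera(n);uv=proj(c,P);print(n,uv.round(0).tolist())
    if n=='side':
        im=c['image'].copy();[cv2.circle(im,(int(u),int(v)),3,(255,0,0),1) for u,v in uv];cv2.imwrite('pics/s1.png',im[:,:,::-1])
E
```

```text
top [[385.0, 159.0], [390.0, 147.0], [348.0, 130.0], [432.0, 165.0], [366.0, 151.0], [404.0, 167.0]]
side [[429.0, 200.0], [439.0, 159.0], [440.0, 132.0], [438.0, 191.0], [430.0, 186.0], [428.0, 216.0]]
```

View pics/s1.png

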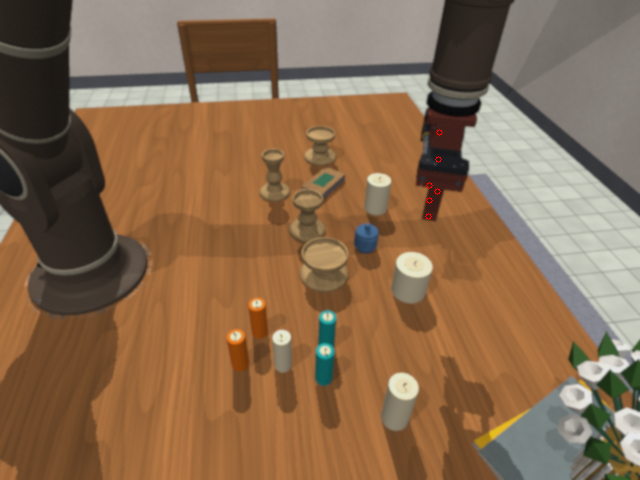

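The side view puts the front fingertip at (429,218), which matches its projection at (428,216). Descending on candle_69.

Emit:
step_arm([
  [1,0.2,-0.5,3,0],
  [1,0,0,4,0],
  [1,0,0,4,0],
  [1,0,0,2.5,0],
  [1,0,0,2.5,0],
  [1,0,0,1.6,0],
  [1,0,0,1,0],
  [1,0,0,0,0],
])

```text
t: 5.03
position: [0.6332, -0.1467, 0.0365]
ee_rot: [-0.0, 0.192, 0.981, -0.0]
wrist_force: [0.1, -0.3, 0.6]
width: 0.0878
finger_force: 0.0
```

Emit:
step_arm([
  [0.7,0,0,0,0],
  [0.7,0,0,0,0],
  [0.7,0,0,0,0],
  [0.7,0,0,0,0],
], squeeze=20)

```text
t: 5.52
position: [0.6343, -0.1456, 0.0375]
ee_rot: [0.001, 0.191, 0.981, 0.0]
wrist_force: [0.3, 2.6, 5.2]
width: 0.0689
finger_force: 20.0
```

```bash
python3 go.py .635 -.1415 .035
```

```text
t 5.53 pos [ 0.6343 -0.1456  0.0375] yaw_y 67.9 zaxis [ 0.002  0.    -1.   ] w 0.0689 F [0.3 2.6 5.2] j [ 0.55  0.73 -0.59  1.66  0.49  0.91  0.95]
d [0.09 0.41 0.25]
```

Candle_69 is gripped at 68.9 mm. The robot and the side view agree, and the top camera reads about 4.5 mm too far in +y. I'll correct the top measurements for that, lift, and move to holder_83.

Emit:
step_arm([
  [0.7,0,0,-1,0],
  [0.7,0,0,-2,0],
  [0.7,0,0,-4,0],
  [0.7,0,0,-4,0],
  [0.7,0,0,-3,0],
  [0.7,0,0,0,0],
])

```text
t: 6.28
position: [0.6348, -0.1465, 0.18]
ee_rot: [0.003, 0.192, 0.981, -0.0]
wrist_force: [-0.7, 0.6, -3.4]
width: 0.0686
finger_force: 20.0
```

```bash
python3 go.py .4758 -.078 .175
```

```text
t 6.28 pos [ 0.6348 -0.1465  0.18  ] yaw_y 67.9 zaxis [ 0.005 -0.002 -1.   ] w 0.0686 F [-0.7  0.6 -3.4] j [ 0.6   0.58 -0.67  1.55  0.38  1.14  1.04]
d [17.32  0.36  0.41]
```

Emit:
step_arm([
  [0.7,1.5,0,0,0],
  [0.7,3.5,0.1,0,0],
  [0.7,3.8,0.1,0,0],
  [0.7,3.8,0.1,0,0],
  [0.7,3.2,0,0,0],
  [0.7,1.5,0,0,0],
  [0.7,0,0,0,0],
  [0.7,0,0,0,0],
])

```text
t: 7.28
position: [0.4754, -0.0789, 0.1767]
ee_rot: [0.0, 0.192, 0.981, 0.0]
wrist_force: [-0.2, 0.6, -2.6]
width: 0.0688
finger_force: 20.0
```

```bash
python3 go.py .4758 -.078 .0935; python3 - <<'E'
from h import *
c=camera('side');cv2.imwrite('pics/s2.png',c['image'][60:360,160:560][:,:,::-1].repeat(2,0).repeat(2,1))
c=camera('top');im=c['image'];cv2.imwrite('pics/t2.png',im[:,:,::-1])
E
```

```text
t 7.28 pos [ 0.4754 -0.0789  0.1767] yaw_y 67.9 zaxis [ 0.001  0.    -1.   ] w 0.0688 F [-0.2  0.6 -2.6] j [ 0.71  0.31 -0.77  1.95  0.26  0.98  1.  ]
d [0.   0.1  8.32]
```

View pics/s2.png

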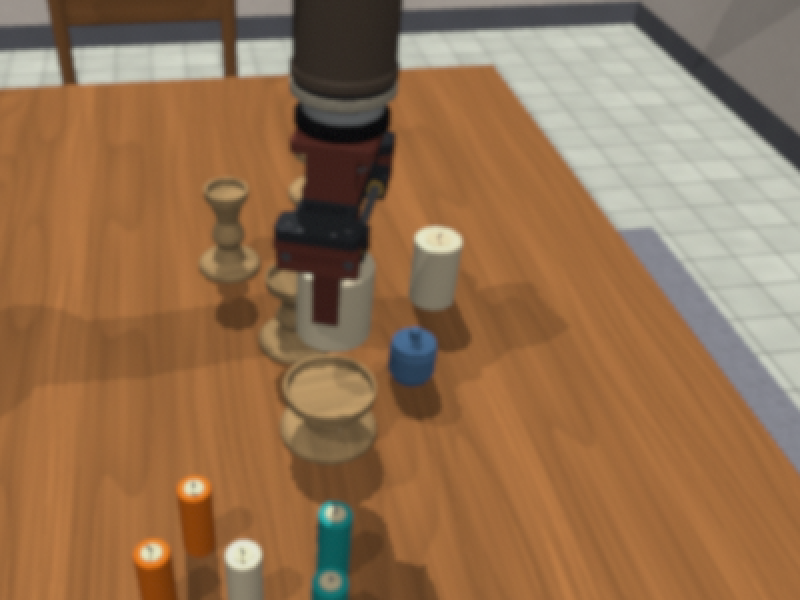

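The side view shows the held candle_69 at crop (335,300) above holder_83's dish at crop (330,385). I'll check the lateral alignment numerically.

```bash
python3 - <<'E'
from meas import *
c=camera('side');im=c['image'];hs=cv2.cvtColor(im,cv2.COLOR_RGB2HSV).astype(int)
wood=(hs[:,:,1]<152)&(hs[:,:,1]>85)&(hs[:,:,0]>=16)&(hs[:,:,0]<=23)
iv=(hs[:,:,1]<85)&(im.max(2)>90)
for v in (215,220,225): r=np.where(iv[v,290:355])[0]+290;print('candle row',v,r.min(),r.max())
for v in (250,255,258): r=np.where(wood[v,285:365])[0]+285;print('rim row',v,r.min(),r.max())
print('pred candle',proj(c,[[.4755,-.0785,z] for z in(.14,.16,.18)]).round(1).tolist(),'rim c',proj(c,[[.4758,-.078,.063]]).round(1))
k=np.where(wood[236:300,324])[0]+236;print('rim top/bottom',k.min(),k.max())
a=np.linspace(0,6.28,60);E=proj(c,np.c_[.4758+.0465*np.cos(a),-.078+.0465*np.sin(a),0*a+.063]);print('pred rim ext',E.min(0),E.max(0))
E
```

```text
candle row 215 308 344
candle row 220 308 344
candle row 225 308 343
rim row 250 301 347
rim row 255 301 347
rim row 258 302 347
pred candle [[326.0, 223.0], [326.3, 214.6], [326.7, 205.9]] rim c [[324.8 252.9]]
rim top/bottom 237 291
pred rim ext [301.20541186 237.35312321] [348.30483343 269.80373557]
```

Alignment is within about 1 mm. Lowering.

Emit:
step_arm([
  [0.7,0,0,2,0],
  [0.7,0,0,2,0],
  [0.7,0,0,2,0],
  [0.7,0,0,1.2,0],
  [0.7,0,0,0.6,0],
  [0.7,0,0,0,0],
  [0.7,0,0,0,0],
])

```text
t: 8.3
position: [0.4748, -0.0784, 0.0992]
ee_rot: [0.0, 0.192, 0.981, -0.0]
wrist_force: [-0.6, 0.3, -2.3]
width: 0.069
finger_force: 20.0
```

Emit:
step_arm([
  [0.7,0,0,0.2,0],
  [0.7,0,0,0.1,0],
  [0.7,0,0,0,0],
  [0.7,0,0,0,0],
])

```text
t: 8.8
position: [0.4743, -0.0784, 0.0957]
ee_rot: [0.0, 0.192, 0.981, -0.0]
wrist_force: [1.2, -0.2, -2.9]
width: 0.0685
finger_force: 20.0
```

Emit:
step_arm([
  [0.7,0,0,0.1,0],
  [0.7,0,0,0.1,0],
  [0.7,0,0,0,0],
  [0.7,0,0,0,0],
])

```text
t: 9.3
position: [0.4743, -0.0783, 0.0936]
ee_rot: [-0.0, 0.192, 0.981, 0.0]
wrist_force: [0.2, -0.3, -2.4]
width: 0.0687
finger_force: 20.0
```

```bash
python3 go.py
```

```text
t 9.3 pos [ 0.4743 -0.0783  0.0936] yaw_y 67.9 zaxis [-0.  0. -1.] w 0.0687 F [ 0.2 -0.3 -2.4] j [ 0.64  0.43 -0.71  2.04  0.38  0.81  0.89]
```

Emit:
step_arm([
  [0.7,0,0,0.1,0],
  [0.7,0,0,0.05,0],
  [0.7,0,0,0,0],
  [0.7,0,0,0,0],
])

```text
t: 9.8
position: [0.4744, -0.0783, 0.0925]
ee_rot: [0.0, 0.192, 0.981, -0.0]
wrist_force: [-2.7, -0.0, 5.5]
width: 0.0687
finger_force: 20.0
```

Contact: the force went from -2.4 N to +5.5 N. Releasing.

Emit:
step_arm([
  [0.82,0,0,0,0],
  [0.9,0,0,0,0],
  [1,0,0,0,0],
  [1,0,0,0,0],
  [1,0,0,-1,0],
  [1,0,0,-3,0],
  [1,0,0,-5,0],
  [1,0,0,-5,0],
])

```text
t: 10.8
position: [0.4741, -0.078, 0.2341]
ee_rot: [-0.0, 0.191, 0.982, 0.0]
wrist_force: [1.6, -1.0, -0.8]
width: 0.0874
finger_force: 0.0
```

```bash
python3 go.py .638 .126 .23
```

```text
t 10.8 pos [ 0.4741 -0.078   0.2341] yaw_y 67.9 zaxis [-0.  0. -1.] w 0.0874 F [ 1.6 -1.  -0.8] j [ 0.75  0.24 -0.8   1.88  0.19  1.1   1.06]
d [-7.53 25.06  0.42]
```

Emit:
step_arm([
  [1,-1,3,0,0],
  [1,-1.5,5,0,0],
  [1,-1.5,5,0,0],
  [1,-1.5,5,0,0],
  [1,-1.2,4.2,0,0],
  [1,-0.8,2.8,0,0],
  [1,0,0,0,0],
  [1,0,0,0,0],
])

```text
t: 11.8
position: [0.6375, 0.1244, 0.2323]
ee_rot: [-0.0, 0.192, 0.981, -0.0]
wrist_force: [0.2, -0.1, -0.0]
width: 0.0877
finger_force: 0.0
```

```bash
python3 go.py .638 .126 .04; python3 - <<'E'
from meas import *
c=camera('side');im=c['image'];cv2.imwrite('pics/s3.png',im[60:360,160:560][:,:,::-1].repeat(2,0).repeat(2,1))
hs=cv2.cvtColor(im,cv2.COLOR_RGB2HSV).astype(int)
iv=(hs[:,:,1]<85)&(im.max(2)>90)
for v in (195,205): r=np.where(iv[v,350:405])[0]+350;print('c56 row',v,r.min(),r.max())
print('pred',proj(c,[[.638,.126,z] for z in(.03,.05,.085)]).round(1).tolist())
iv=(im.min(2)>110)&(hs[:,:,1]<85);r=np.argwhere(iv[185:245,295:355])+[185,295];print('c69',r.min(0),r.max(0))
a=np.linspace(0,6.28,60);E=proj(c,np.c_[.4748+.0345*np.cos(a),-.078+.0345*np.sin(a),0*a+.13]);print('pred top ext',E.min(0),E.max(0))
E
```

```text
t 11.8 pos [0.6375 0.1244 0.2323] yaw_y 67.9 zaxis [-0. -0. -1.] w 0.0877 F [ 0.2 -0.1 -0. ] j [ 0.23  0.56 -0.76  1.48  0.4   1.26  0.61]
d [1.000e-02 1.800e-01 1.923e+01]
c56 row 195 366 387
c56 row 205 365 386
pred [[376.0, 198.9], [376.9, 192.1], [378.6, 179.8]]
c69 [216 307] [241 343]
pred top ext [306.95154116 215.51654071] [343.78295885 239.25838869]
```

View pics/s3.png

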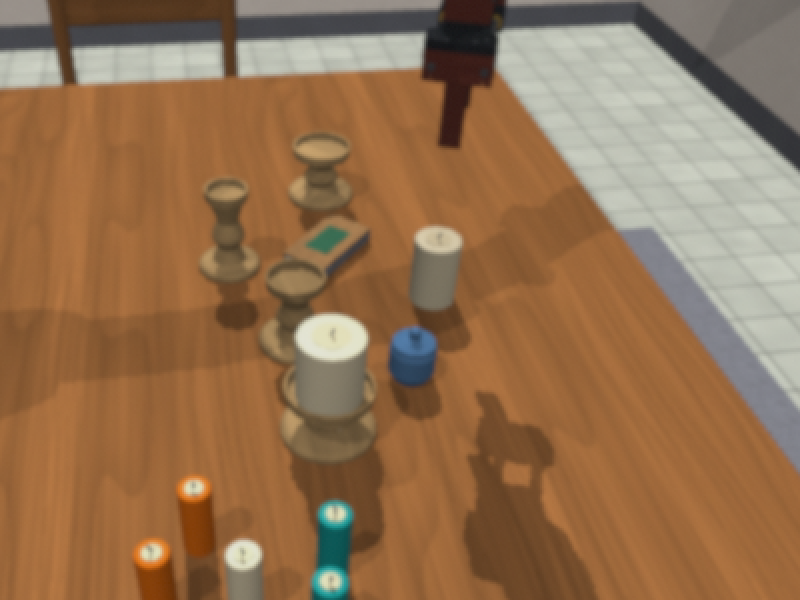

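Candle_69 sits centred in holder_83 at crop (331,365), and its measured top outline matches the prediction. The gripper is above candle_56 at crop (437,265). Descending.

Emit:
step_arm([
  [1,0,0.1,3,0],
  [1,0,0,4,0],
  [1,0,0,4,0],
  [1,0,0,3,0],
  [1,0,0,2.6,0],
  [1,0,0,1.6,0],
  [1,0,0,1,0],
  [1,0,0,0,0],
])

```text
t: 12.85
position: [0.6382, 0.1257, 0.0401]
ee_rot: [-0.0, 0.192, 0.981, -0.0]
wrist_force: [-0.0, 0.8, 0.9]
width: 0.0882
finger_force: 0.0
```

Emit:
step_arm([
  [0.75,0,0,0,0],
  [0.5,0,0,0,0],
  [0.5,0,0,0,0],
  [0.5,0,0,0,0],
  [0.5,0,0,0,0],
  [0.5,0,0,0,0],
])

```text
t: 13.6
position: [0.6387, 0.1266, 0.0407]
ee_rot: [0.001, 0.192, 0.981, 0.0]
wrist_force: [0.5, 2.1, 5.0]
width: 0.056
finger_force: 20.0
```

```bash
python3 go.py
```

```text
t 13.6 pos [0.6387 0.1266 0.0407] yaw_y 67.9 zaxis [ 0.001  0.001 -1.   ] w 0.056 F [0.5 2.1 5. ] j [ 0.17  0.75 -0.67  1.65  0.55  0.94  0.49]
```

Emit:
step_arm([
  [0.5,0,0,-1,0],
  [0.5,0,0,-2,0],
  [0.5,0,0,-4,0],
  [0.5,0,0,-5,0],
  [0.5,0,0,-3,0],
  [0.5,0,0,-1,0],
  [0.5,0,0,0,0],
  [0.5,0,0,0,0],
])

```text
t: 14.6
position: [0.6375, 0.1255, 0.1985]
ee_rot: [-0.001, 0.192, 0.981, -0.001]
wrist_force: [0.1, 0.3, -2.4]
width: 0.0555
finger_force: 20.0
```

```bash
python3 go.py .543 .382 .20
```

```text
t 14.6 pos [0.6375 0.1255 0.1985] yaw_y 67.9 zaxis [-0.002 -0.001 -1.   ] w 0.0555 F [ 0.1  0.3 -2.4] j [ 0.23  0.59 -0.75  1.52  0.42  1.2   0.59]
d [18.41 20.21 -0.14]
```

Emit:
step_arm([
  [0.5,1.4,1.6,0,0],
  [0.5,3,3.3,0,0],
  [0.5,3.5,3.8,0,0],
  [0.5,3.5,3.8,0,0],
  [0.5,3,3.3,0,0],
  [0.5,2.5,2.8,0,0],
  [0.5,1.4,1.6,0,0],
  [0.5,0,0,0,0],
])

```text
t: 15.6
position: [0.5431, 0.3839, 0.1997]
ee_rot: [-0.001, 0.19, 0.982, 0.0]
wrist_force: [-0.1, -0.4, -2.1]
width: 0.0555
finger_force: 20.0
```

Emit:
step_arm([
  [0.5,0,0,0,0],
])

```text
t: 15.72
position: [0.5456, 0.3804, 0.1997]
ee_rot: [0.0, 0.193, 0.981, -0.001]
wrist_force: [1.3, 0.1, -1.3]
width: 0.0559
finger_force: 20.0
```

```bash
cat > chk.py <<'E'
# chk.py hx hy rimz rimR footR : compare predicted holder rim & held candle with side image
from meas import *
import sys
hx,hy,rz,rR,footz,cR=map(float,sys.argv[1:7]);out=sys.argv[7]
c=camera('side');im=c['image'];s=state();p=s['position'];a=np.linspace(0,6.28,60)
E=proj(c,np.c_[hx+rR*np.cos(a),hy+rR*np.sin(a),0*a+rz]);F=proj(c,np.c_[p[0]+cR*np.cos(a),p[1]+cR*np.sin(a),0*a+footz])
print('rim pred',E.min(0).round(1),E.max(0).round(1),'foot pred',F.min(0).round(1),F.max(0).round(1))
big=cv2.resize(im,None,fx=4,fy=4,interpolation=cv2.INTER_CUBIC)
for Q,col in((E,(255,0,0)),(F,(0,255,0))): cv2.polylines(big,[((Q+.5)*4).astype(int)],True,col,1)
u,v=((E.mean(0)+F.mean(0))/2*4).astype(int);x0,y0=max(0,u-200),max(0,v-200)
cv2.imwrite(out,big[y0:y0+400,x0:x0+400,::-1])
E
python3 go.py .543 .382 .11; python3 chk.py .543 .382 .078 .040 .16 .028 pics/s4.png
```

```text
t 15.72 pos [0.5456 0.3804 0.1997] yaw_y 67.8 zaxis [ 0.    -0.001 -1.   ] w 0.0559 F [ 1.3  0.1 -1.3] j [-0.19  0.62 -0.77  1.48  0.44  1.23  0.17]
d [0.31 0.06 8.97]
rim pred [305.7 125.4] [334.8 139.5] foot pred [311.6  99.5] [333.  108.8]
```

View pics/s4.png

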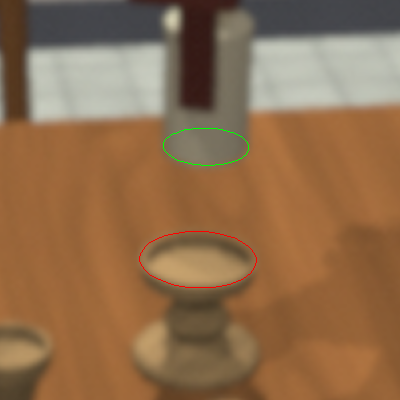

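The side view shows the held candle_56 at crop (207,90) above holder_70's dish at crop (198,265). The rim sits slightly below the prediction, so I'll measure it.

```bash
python3 go.py; python3 - <<'E'
from meas import *
c=camera('side');im=c['image'];g=im.astype(int)
print('col320 V:',[(v,int(g[v,320].max())) for v in range(100,152)])
hs=cv2.cvtColor(im,cv2.COLOR_RGB2HSV).astype(int)
wood=(hs[:,:,1]<152)&(hs[:,:,1]>85)&(hs[:,:,0]>=16)&(hs[:,:,0]<=23)
r=np.argwhere(wood[120:170,295:345])+[120,295];print('holder mask rows',r[:,0].min(),r[:,0].max(),'cols',r[:,1].min(),r[:,1].max())
for v in (128,130,132,134,136): q=r[r[:,0]==v][:,1];print(v,q.min(),q.max())
a=np.linspace(0,6.28,90)
for y in(.374,.378,.382,.386):
    for z,R in((.078,.04),(.0,.046)):
        E=proj(c,np.c_[.543+R*np.cos(a),y+R*np.sin(a),0*a+z]);print(y,z,E.min(0).round(1),E.max(0).round(1))
p=state()['position']
for z in(.157,.16):print('foot',p.round(4),proj(c,np.c_[p[0]+.028*np.cos(a),p[1]+.028*np.sin(a),0*a+z]).max(0))
E
```

```text
t 15.78 pos [0.5459 0.38   0.1998] yaw_y 67.8 zaxis [ 0.    -0.001 -1.   ] w 0.0554 F [ 0.2  0.  -2. ] j [-0.19  0.62 -0.77  1.48  0.44  1.23  0.17]
col320 V: [(100, 121), (101, 124), (102, 127), (103, 130), (104, 132), (105, 133), (106, 133), (107, 133), (108, 136), (109, 142), (110, 149), (111, 151), (112, 152), (113, 150), (114, 149), (115, 149), (116, 148), (117, 149), (118, 150), (119, 151), (120, 150), (121, 148), (122, 147), (123, 146), (124, 147), (125, 144), (126, 128), (127, 111), (128, 109), (129, 127), (130, 153), (131, 170), (132, 177), (133, 179), (134, 182), (135, 187), (136, 192), (137, 192), (138, 183), (139, 156), (140, 124), (141, 105), (142, 95), (143, 83), (144, 74), (145, 82), (146, 97), (147, 106), (148, 107), (149, 105), (150, 102), (151, 95)]
holder mask rows 126 169 cols 304 335
128 311 329
130 307 332
132 307 334
134 307 334
136 307 333
0.374 0.078 [306.1 126.7] [335.4 141. ]
0.374 0.0 [303.9 150.2] [336.2 167.3]
0.378 0.078 [305.9 126.1] [335.1 140.2]
0.378 0.0 [303.7 149.5] [335.9 166.5]
0.382 0.078 [305.7 125.4] [334.8 139.5]
0.382 0.0 [303.5 148.8] [335.7 165.7]
0.386 0.078 [305.5 124.7] [334.6 138.8]
0.386 0.0 [303.3 148.1] [335.4 164.9]
foot [0.546  0.38   0.1999] [332.95340757 109.94135727]
foot [0.546  0.38   0.1999] [333.00421991 108.8410665 ]
```

The rim fits y ≈ 0.380 and the held candle is where predicted. Correcting x by 3 mm and lowering.

Emit:
step_arm([
  [0.5,0.2,-0.1,2,0],
  [0.5,0,0,2,0],
  [0.5,0,0,2,0],
  [0.5,0,0,1.4,0],
  [0.5,0,0,0.8,0],
  [0.5,0,0,0,0],
  [0.5,0,0,0,0],
])

```text
t: 16.7
position: [0.5428, 0.3823, 0.1188]
ee_rot: [0.0, 0.192, 0.981, 0.0]
wrist_force: [0.8, -0.4, -2.4]
width: 0.0557
finger_force: 20.0
```

Emit:
step_arm([
  [0.5,0,0,0.2,0],
  [0.5,0,0,0.1,0],
  [0.5,0,0,0.1,0],
  [0.5,0,0,0,0],
  [0.5,0,0,0,0],
])

```text
t: 17.32
position: [0.5425, 0.3818, 0.1142]
ee_rot: [0.0, 0.192, 0.981, 0.0]
wrist_force: [0.1, 0.1, -1.3]
width: 0.0558
finger_force: 20.0
```

Emit:
step_arm([
  [0.5,0,-0.1,0.1,0],
  [0.5,0,0,0.1,0],
  [0.5,0,0,0,0],
  [0.5,0,0,0,0],
])

```text
t: 17.82
position: [0.5421, 0.3809, 0.1121]
ee_rot: [0.0, 0.192, 0.981, 0.0]
wrist_force: [-0.4, -0.1, -2.0]
width: 0.0561
finger_force: 20.0
```

Emit:
step_arm([
  [0.5,0,0,0.1,0],
  [0.5,0,0,0,0],
  [0.5,0,0,0,0],
])

```text
t: 18.2
position: [0.5421, 0.3809, 0.1111]
ee_rot: [0.0, 0.192, 0.981, -0.0]
wrist_force: [-0.0, 0.6, -2.9]
width: 0.0554
finger_force: 20.0
```

Emit:
step_arm([
  [0.5,0,0,0.1,0],
  [0.5,0,0,0.03,0],
  [0.5,0,0,0,0],
])

```text
t: 18.58
position: [0.5422, 0.381, 0.1107]
ee_rot: [0.0, 0.192, 0.981, 0.0]
wrist_force: [-1.9, -2.3, 5.5]
width: 0.0556
finger_force: 20.0
```

Emit:
step_arm([
  [0.68,0,0,0,0],
  [0.78,0,0,0,0],
  [0.88,0,0,0,0],
  [0.88,0,0,0,0],
  [0.88,0,0,-1,0],
  [0.88,0,0,-4,0],
  [0.88,0,0,-5,0],
  [0.88,0,0,-5,0],
])

```text
t: 19.58
position: [0.5419, 0.3809, 0.2621]
ee_rot: [0.0, 0.192, 0.981, 0.0]
wrist_force: [1.1, 1.4, -0.8]
width: 0.077
finger_force: 0.0
```

```bash
python3 go.py .531 -.3955 .26; python3 - <<'E'
from meas import *
c=camera('side');cv2.imwrite('pics/s5.png',cv2.resize(c['image'][70:190,240:400],None,fx=4,fy=4)[:,:,::-1])
E
```

```text
t 19.57 pos [0.5419 0.3809 0.2621] yaw_y 67.9 zaxis [ 0.  0. -1.] w 0.077 F [ 1.1  1.4 -0.8] j [-0.19  0.57 -0.79  1.41  0.4   1.33  0.2 ]
d [-28.19 -72.36   0.17]
```

View pics/s5.png

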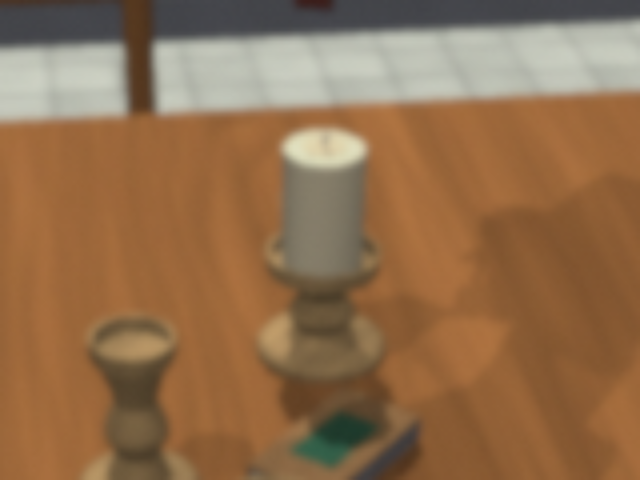

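Candle_56 stands upright in holder_70's dish at crop (324,205). Going to candle_43.

Emit:
step_arm([
  [0.8,-1,-2.4,0,0],
  [0.8,-2,-5,0,0],
  [0.8,-2.2,-5.6,0,0],
  [0.8,-2.2,-5.6,0,0],
  [0.8,-2.2,-5.6,0,0],
  [0.8,-2.2,-5.6,0,0],
  [0.8,-2.2,-5.6,0,0],
  [0.8,-2.2,-5.6,0,0],
])

```text
t: 20.62
position: [0.5378, -0.0617, 0.2607]
ee_rot: [0.001, 0.192, 0.981, -0.0]
wrist_force: [0.9, 0.5, -0.9]
width: 0.0705
finger_force: 0.0
```

Emit:
step_arm([
  [0.8,-2.2,-5.6,0,0],
  [0.8,-2.2,-5.6,0,0],
  [0.8,-2.2,-5.6,0,0],
  [0.8,-2.2,-5.6,0,0],
  [0.8,-2,-5,0,0],
  [0.8,-1,-2.5,0,0],
  [0.8,0,0,0,0],
  [0.8,0,0,0,0],
])

```text
t: 21.62
position: [0.5353, -0.3796, 0.2602]
ee_rot: [0.0, 0.191, 0.982, 0.0]
wrist_force: [-0.0, -0.8, -0.4]
width: 0.0702
finger_force: 0.0
```

```bash
python3 go.py .531 -.3955 .045
```

```text
t 21.62 pos [ 0.5353 -0.3796  0.2602] yaw_y 68.0 zaxis [ 0.001  0.001 -1.   ] w 0.0702 F [-0.  -0.8 -0.4] j [ 0.97  0.52 -0.64  1.43  0.31  1.3   1.49]
d [-0.19 -1.65 21.52]
```

Emit:
step_arm([
  [0.8,-0.2,-1.6,2,0],
  [0.8,0,0,4.5,0],
  [0.8,0,0,4.5,0],
  [0.8,0,0,4.5,0],
  [0.8,0,0,3,0],
  [0.8,0,0,2,0],
  [0.8,0,0,1,0],
  [0.8,0,0,0,0],
])

```text
t: 22.62
position: [0.5306, -0.3969, 0.0447]
ee_rot: [-0.0, 0.192, 0.981, 0.0]
wrist_force: [0.7, 0.4, -0.2]
width: 0.0701
finger_force: 0.0
```

Emit:
step_arm([
  [0.6,0,0,0,0],
  [0.4,0,0,0,0],
  [0.4,0,0,0,0],
  [0.4,0,0,0,0],
  [0.4,0,0,0,0],
  [0.4,0,0,0,0],
])

```text
t: 23.38
position: [0.5311, -0.3969, 0.0456]
ee_rot: [0.0, 0.192, 0.981, -0.0]
wrist_force: [-0.2, 1.2, 5.7]
width: 0.043
finger_force: 20.0
```

```bash
python3 go.py
```

```text
t 23.38 pos [ 0.5311 -0.3969  0.0456] yaw_y 67.9 zaxis [ 0.001 -0.    -1.   ] w 0.043 F [-0.2  1.2  5.7] j [ 0.94  0.73 -0.56  1.62  0.45  0.93  1.4 ]
```

Emit:
step_arm([
  [0.4,0,0,-1,0],
  [0.4,0,0,-3,0],
  [0.4,0,0,-5,0],
  [0.4,0,0,-5,0],
  [0.4,0,0,-4,0],
  [0.4,0,0,-1,0],
  [0.4,0,0,0,0],
  [0.4,0,0,0,0],
])

```text
t: 24.38
position: [0.5296, -0.3967, 0.2327]
ee_rot: [-0.001, 0.192, 0.981, 0.001]
wrist_force: [0.1, -0.4, -0.9]
width: 0.0425
finger_force: 20.0
```

```bash
python3 go.py .4615 .067 .235
```

```text
t 24.38 pos [ 0.5296 -0.3967  0.2327] yaw_y 67.9 zaxis [-0.003  0.002 -1.   ] w 0.0425 F [ 0.1 -0.4 -0.9] j [ 0.98  0.55 -0.63  1.45  0.33  1.25  1.5 ]
d [23.76 40.39 -0.14]
```

Emit:
step_arm([
  [0.4,1,1.7,0,0],
  [0.4,2,3.4,0,0],
  [0.4,2.5,4.25,0,0],
  [0.4,2.5,4.25,0,0],
  [0.4,2.5,4.25,0,0],
  [0.4,2.5,4.25,0,0],
  [0.4,2.5,4.25,0,0],
  [0.4,2.5,4.25,0,0],
])

```text
t: 25.38
position: [0.4773, -0.043, 0.2342]
ee_rot: [-0.001, 0.191, 0.982, -0.0]
wrist_force: [0.5, 0.4, -1.4]
width: 0.0428
finger_force: 20.0
```

Emit:
step_arm([
  [0.4,2.5,4.25,0,0],
  [0.4,2,3.4,0,0],
  [0.4,1.2,2,0,0],
  [0.4,0,0,0,0],
  [0.4,0,0,0,0],
  [0.4,0,0,0,0],
])

```text
t: 26.12
position: [0.4624, 0.064, 0.2345]
ee_rot: [-0.0, 0.193, 0.981, -0.0]
wrist_force: [0.3, 0.2, -1.9]
width: 0.0429
finger_force: 20.0
```

```bash
python3 go.py .4615 .067 .13; python3 chk.py .4615 .067 .093 .0335 .19 .0215 pics/s6.png;python3 - <<'E'
from meas import *
c=camera('side');im=c['image'];hs=cv2.cvtColor(im,cv2.COLOR_RGB2HSV).astype(int)
wood=(hs[:,:,1]<152)&(hs[:,:,1]>85)&(hs[:,:,0]>=16)&(hs[:,:,0]<=23)
for v in range(188,210,2):
    q=np.where(wood[v,285:330])[0]+285;print(v,q.min() if len(q) else 0,q.max() if len(q) else 0,end='; ')
E
```

```text
t 26.12 pos [0.4624 0.064  0.2345] yaw_y 67.8 zaxis [-0.001 -0.    -1.   ] w 0.0429 F [ 0.3  0.2 -1.9] j [ 0.52  0.23 -0.87  1.9   0.2   1.1   0.75]
d [ 0.19  0.25 10.45]
rim pred [291.8 189. ] [322.6 207.3] foot pred [297.5 154.3] [318.8 165.6]
188 285 325; 190 285 318; 192 285 320; 194 285 322; 196 285 322; 198 293 323; 200 293 322; 202 293 322; 204 294 321; 206 296 319; 208 298 315;
```

View pics/s6.png

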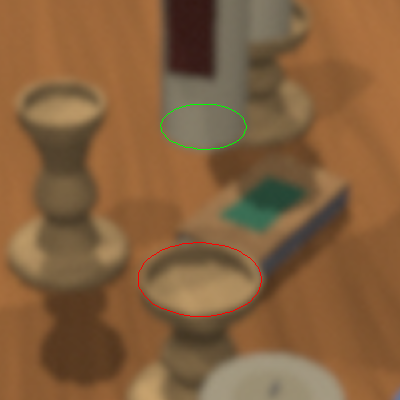

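Candle_43, at crop (205,60), hangs over holder_57's dish at crop (200,280), and the predicted outlines match. Lowering.

Emit:
step_arm([
  [0.4,0.2,0.2,2,0],
  [0.4,0,0,2.4,0],
  [0.4,0,0,2.4,0],
  [0.4,0,0,1.6,0],
  [0.4,0,0,1,0],
  [0.4,0,0,0.5,0],
  [0.4,0,0,0,0],
  [0.4,0,0,0,0],
])

```text
t: 27.22
position: [0.4617, 0.0679, 0.1364]
ee_rot: [0.0, 0.192, 0.981, 0.0]
wrist_force: [-0.7, 0.8, -0.7]
width: 0.0428
finger_force: 20.0
```

Target TCP z is about 0.1305.

Emit:
step_arm([
  [0.4,0,-0.1,0.2,0],
  [0.4,0,0,0.15,0],
  [0.4,0,0,0.1,0],
  [0.4,0,0,0,0],
  [0.4,0,0,0,0],
])

```text
t: 27.85
position: [0.461, 0.0669, 0.1314]
ee_rot: [0.0, 0.192, 0.981, -0.0]
wrist_force: [0.1, -0.5, -0.9]
width: 0.043
finger_force: 20.0
```

Emit:
step_arm([
  [0.4,0,0,0.1,0],
  [0.4,0,0,0,0],
  [0.4,0,0,0,0],
])

```text
t: 28.22
position: [0.4611, 0.0669, 0.1305]
ee_rot: [0.0, 0.192, 0.981, 0.0]
wrist_force: [-0.9, -0.7, 1.5]
width: 0.0424
finger_force: 20.0
```

Emit:
step_arm([
  [0.4,0,0,0.05,0],
  [0.4,0,0,0,0],
  [0.4,0,0,0,0],
])

```text
t: 28.6
position: [0.4611, 0.0669, 0.1304]
ee_rot: [0.0, 0.192, 0.981, -0.0]
wrist_force: [-2.2, -0.1, 8.6]
width: 0.0429
finger_force: 20.0
```

Emit:
step_arm([
  [0.54,0,0,0,0],
  [0.64,0,0,0,0],
  [0.74,0,0,0,0],
  [0.74,0,0,0,0],
  [0.74,0,0,-1,0],
  [0.74,0,0,-4,0],
  [0.74,0,0,-5,0],
  [0.74,0,0,-4,0],
])

```text
t: 29.6
position: [0.4611, 0.0673, 0.2724]
ee_rot: [0.001, 0.191, 0.982, 0.0]
wrist_force: [0.4, -0.2, -0.2]
width: 0.065
finger_force: 0.0
```

```bash
python3 go.py .3695 -.277 .25
```

```text
t 29.6 pos [0.4611 0.0673 0.2724] yaw_y 67.9 zaxis [ 0.001  0.    -1.   ] w 0.065 F [ 0.4 -0.2 -0.2] j [ 0.55  0.19 -0.9   1.85  0.16  1.17  0.79]
d [ -4.45 -35.35   2.22]
```

Emit:
step_arm([
  [0.65,-0.3,-2.4,0,0],
  [0.65,-0.6,-5,0,0],
  [0.65,-0.7,-5.5,0,0],
  [0.65,-0.7,-5.5,0,0],
  [0.65,-0.7,-5.5,0,0],
  [0.65,-0.7,-5.5,1,0],
  [0.65,-0.5,-4,1,0],
  [0.65,-0.25,-2,0,0],
])

```text
t: 30.6
position: [0.3679, -0.2794, 0.2498]
ee_rot: [-0.0, 0.193, 0.981, 0.0]
wrist_force: [-0.4, 0.4, -0.3]
width: 0.0567
finger_force: 0.0
```

Emit:
step_arm([
  [0.65,0,0,0,0],
  [0.65,0,0,0,0],
])

```text
t: 30.85
position: [0.37, -0.2763, 0.2504]
ee_rot: [0.0, 0.191, 0.982, 0.0]
wrist_force: [0.4, 0.4, -0.2]
width: 0.0572
finger_force: 0.0
```

```bash
python3 go.py .3695 -.277 .04; python3 chk.py .3695 -.277 .08 .015 .25 .015 pics/s7.png; python3 - <<'E'
from meas import *
c=camera('side');cv2.imwrite('pics/s7.png',cv2.resize(c['image'][110:400,200:400],None,fx=2,fy=2)[:,:,::-1])
E
```

```text
t 30.85 pos [ 0.37   -0.2763  0.2504] yaw_y 68.0 zaxis [ 0.001  0.    -1.   ] w 0.0572 F [ 0.4  0.4 -0.2] j [ 1.09  0.15 -0.61  1.91  0.1   1.11  1.63]
d [ 0.03 -0.09 21.04]
rim pred [271.1 329.4] [290.1 345.1] foot pred [265.1 252.3] [287.7 268.1]
```

View pics/s7.png

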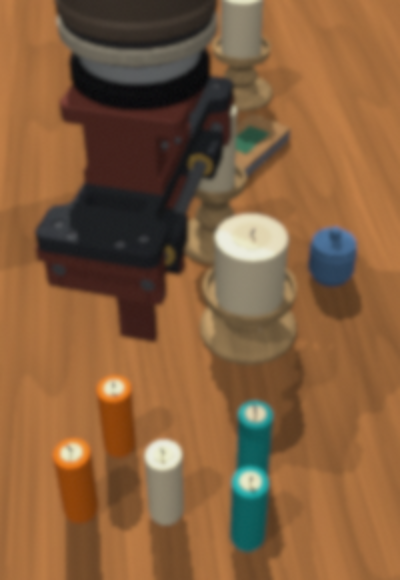

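Candle_30 is the ivory one at crop (164,480), clear of its neighbours. The gripper is above it, and candles 69, 43 and 56 stand in their holders. Descending.

Emit:
step_arm([
  [0.65,-0.15,-0.1,2,0],
  [0.65,0,0,4.5,0],
  [0.65,0,0,4.5,0],
  [0.65,0,0,4,0],
  [0.65,0,0,3,0],
  [0.65,0,0,2,0],
  [0.65,0,0,1,0],
  [0.65,0,0,0,0],
])

```text
t: 31.95
position: [0.3703, -0.2788, 0.0398]
ee_rot: [-0.0, 0.191, 0.982, 0.0]
wrist_force: [1.0, 0.0, 0.0]
width: 0.0572
finger_force: 0.0
```

Emit:
step_arm([
  [0.5,0,0,0,0],
  [0.3,0,0,0,0],
  [0.25,0,0,0,0],
  [0.25,0,0,0,0],
  [0.25,0,0,0,0],
  [0.25,0,0,0,0],
])

```text
t: 32.7
position: [0.3703, -0.2796, 0.0403]
ee_rot: [0.0, 0.192, 0.981, -0.0]
wrist_force: [-0.6, -0.2, 6.2]
width: 0.0299
finger_force: 20.0
```

```bash
python3 go.py
```

```text
t 32.7 pos [ 0.3703 -0.2796  0.0403] yaw_y 67.9 zaxis [ 0.    -0.001 -1.   ] w 0.0299 F [-0.6 -0.2  6.2] j [ 0.96  0.45 -0.51  2.12  0.36  0.65  1.39]
```

Emit:
step_arm([
  [0.25,0,0,-1,0],
  [0.25,0,0,-3,0],
  [0.25,0,0,-4.5,0],
  [0.25,0,0,-4.5,0],
  [0.25,0,0,-4.5,0],
  [0.25,0,0,-3,0],
  [0.25,0,0,-1,0],
  [0.25,0,0,0,0],
])

```text
t: 33.7
position: [0.3698, -0.2794, 0.2547]
ee_rot: [0.0, 0.192, 0.981, -0.0]
wrist_force: [-0.1, -0.4, -0.8]
width: 0.0299
finger_force: 20.0
```

```bash
python3 go.py .400 .2253 .25
```

```text
t 33.7 pos [ 0.3698 -0.2794  0.2547] yaw_y 67.9 zaxis [ 0. -0. -1.] w 0.0299 F [-0.1 -0.4 -0.8] j [ 1.11  0.15 -0.62  1.89  0.1   1.12  1.63]
d [16.21 47.89  0.45]
```

Emit:
step_arm([
  [0.25,0.7,2,0,0],
  [0.25,1.4,4.2,0,0],
  [0.25,1.7,5,0,0],
  [0.25,1.7,5,0,0],
  [0.25,1.7,5,0,0],
  [0.25,1.7,5,0,0],
  [0.25,1.7,5,0,0],
  [0.25,1.7,5,0,0],
])

```text
t: 34.7
position: [0.3905, 0.1047, 0.2539]
ee_rot: [-0.001, 0.191, 0.982, -0.0]
wrist_force: [0.9, -0.4, -0.8]
width: 0.0295
finger_force: 20.0
```

Emit:
step_arm([
  [0.25,1.7,5,0,0],
  [0.25,1.4,4.2,0,0],
  [0.25,0.8,2.4,0,0],
  [0.25,0,0,0,0],
  [0.25,0,0,0,0],
  [0.25,0,0,0,0],
])

```text
t: 35.45
position: [0.3996, 0.2233, 0.2545]
ee_rot: [-0.0, 0.192, 0.981, -0.001]
wrist_force: [0.8, 0.3, -0.6]
width: 0.03
finger_force: 20.0
```

```bash
python3 go.py .400 .2253 .145; python3 chk.py .400 .2253 .113 .027 .214 .015 pics/s8.png;python3 - <<'E'
from meas import *
c=camera('side');im=c['image'];hs=cv2.cvtColor(im,cv2.COLOR_RGB2HSV).astype(int)
wood=(hs[:,:,1]<152)&(hs[:,:,1]>85)&(hs[:,:,0]>=16)&(hs[:,:,0]<=23)
for v in range(146,166,1):
    q=np.where(wood[v,255:295])[0]+255;print(v,q.min() if len(q) else 0,q.max() if len(q) else 0,end='; ')
E
```

```text
t 35.45 pos [0.3996 0.2233 0.2545] yaw_y 67.8 zaxis [-0.    -0.001 -1.   ] w 0.03 F [ 0.8  0.3 -0.6] j [ 0.34  0.24 -1.1   1.89  0.24  1.15  0.34]
d [ 0.04  0.21 10.95]
rim pred [260.9 148.2] [283.6 160. ] foot pred [263.4 111.8] [276.9 117.9]
146 0 0; 147 0 0; 148 0 0; 149 268 276; 150 265 280; 151 264 282; 152 263 282; 153 262 283; 154 262 283; 155 262 283; 156 262 283; 157 262 282; 158 263 282; 159 263 281; 160 264 281; 161 265 280; 162 266 279; 163 266 279; 164 267 278; 165 268 278;
```

View pics/s8.png

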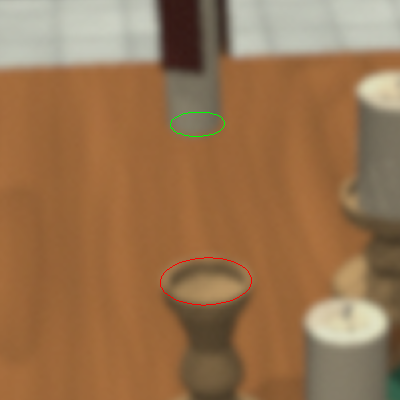

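Candle_30 hangs at crop (194,90), about 2 mm to the -x side of the dish centre at crop (206,281). I'll shift it and lower.

Emit:
step_arm([
  [0.25,-0.2,0.1,1.6,0],
  [0.25,0,0,2.4,0],
  [0.25,0,0,2.4,0],
  [0.25,0,0,2,0],
  [0.25,0,0,1.2,0],
  [0.25,0,0,0.4,0],
  [0.25,0,0,0,0],
  [0.25,0,0,0,0],
])

```text
t: 36.55
position: [0.4023, 0.2248, 0.1554]
ee_rot: [0.0, 0.192, 0.981, 0.0]
wrist_force: [0.8, -0.1, -1.1]
width: 0.0293
finger_force: 20.0
```

Emit:
step_arm([
  [0.25,0,0,0.2,0],
  [0.25,0,0,0.2,0],
  [0.25,0,0,0.1,0],
  [0.25,0,0,0,0],
  [0.25,0,0,0,0],
])

```text
t: 37.17
position: [0.402, 0.2247, 0.1499]
ee_rot: [0.0, 0.192, 0.981, 0.0]
wrist_force: [-0.1, -0.6, -1.1]
width: 0.0295
finger_force: 20.0
```

Emit:
step_arm([
  [0.25,0,0,0.2,0],
  [0.25,0,0,0.15,0],
  [0.25,0,0,0,0],
  [0.25,0,0,0,0],
])

```text
t: 37.67
position: [0.402, 0.2247, 0.1463]
ee_rot: [-0.0, 0.192, 0.981, 0.0]
wrist_force: [0.2, -0.9, -0.3]
width: 0.0297
finger_force: 20.0
```

Emit:
step_arm([
  [0.25,0,0,0.1,0],
  [0.25,0,0,0,0],
  [0.25,0,0,0,0],
])

```text
t: 38.05
position: [0.4021, 0.2247, 0.1454]
ee_rot: [0.0, 0.192, 0.981, 0.0]
wrist_force: [0.1, 0.6, 0.2]
width: 0.0297
finger_force: 20.0
```

Emit:
step_arm([
  [0.25,0,0,0.08,0],
  [0.25,0,0,0,0],
  [0.25,0,0,0,0],
])

```text
t: 38.42
position: [0.4022, 0.2248, 0.1453]
ee_rot: [0.0, 0.192, 0.981, -0.0]
wrist_force: [-2.3, -2.0, 9.7]
width: 0.0299
finger_force: 20.0
```

Contact: the force rose to 9.7 N. Releasing and lifting.

Emit:
step_arm([
  [0.4,0,0,0,0],
  [0.5,0,0,0,0],
  [0.6,0,0,0,0],
  [0.6,0,0,0,0],
  [0.6,0,0,-1,0],
  [0.6,0,0,-4,0],
  [0.6,0,0,-5,0],
  [0.6,0,0,-5,0],
])

```text
t: 39.42
position: [0.4016, 0.2249, 0.2966]
ee_rot: [-0.0, 0.191, 0.982, 0.0]
wrist_force: [1.5, -0.7, -0.1]
width: 0.0528
finger_force: 0.0
```

Emit:
step_arm([
  [0.6,0,-4,-2,0],
  [0.6,0,-5,-2,0],
  [0.6,0,-5,0,0],
  [0.6,0,-5,0,0],
  [0.6,0,-5,0,0],
  [0.6,0,-5,0,0],
  [0.6,0,-4,0,0],
  [0.6,0,0,0,0],
])

```text
t: 40.42
position: [0.2771, -0.0823, 0.3349]
ee_rot: [0.0, 0.193, 0.981, 0.0]
wrist_force: [-0.3, 0.4, 0.7]
width: 0.0528
finger_force: 0.0
```

```bash
python3 go.py; python3 - <<'E'
from meas import *
c=camera('side');cv2.imwrite('pics/s9.png',cv2.resize(c['image'][80:300,230:450],None,fx=2.7,fy=2.7)[:,:,::-1])
im=c['image'];hs=cv2.cvtColor(im,cv2.COLOR_RGB2HSV).astype(int);a=np.linspace(0,6.28,90)
for n,x,y,z,r,(u0,u1) in(('69',.4755,-.078,.13,.0345,(295,355)),('56',.543,.380,.155,.028,(295,345)),('43',.461,.066,.18,.0215,(290,330)),('30',.4005,.2235,.185,.015,(255,290))):
    E=proj(c,np.c_[x+r*np.cos(a),y+r*np.sin(a),0*a+z]);v=int(E[:,1].mean());q=np.where((hs[v,u0:u1,1]<85)&(im[v,u0:u1].min(1)>110))[0]+u0
    print(n,'pred',E.min(0).round(1),E.max(0).round(1),'seen row',v,q.min() if len(q) else None,q.max() if len(q) else None)
E
```

```text
t 40.42 pos [ 0.2771 -0.0823  0.3349] yaw_y 67.7 zaxis [ 0.001  0.    -1.   ] w 0.0528 F [-0.3  0.4  0.7] j [ 0.69 -0.29 -0.41  2.07 -0.12  1.34  1.5 ]
69 pred [307.3 215.5] [344.1 239.2] seen row 227 307 343
56 pred [310.5 101.4] [331.8 110.7] seen row 105 311 330
43 pred [296.7 158. ] [317.8 169.4] seen row 163 298 317
30 pred [264.5 123.6] [277.7 129.8] seen row 126 266 277
```

View pics/s9.png

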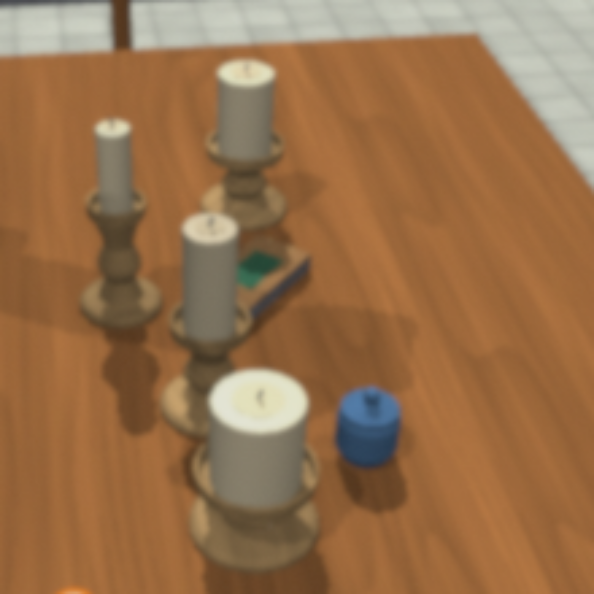

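All four candles stand upright inside their dishes, at crop (114,165), (246,110), (210,275) and (258,435), and their tops match the predicted outlines to about 1 px. Joint 2 is at its range edge, so I'll back off from it before handing in.

Emit:
step_arm([
  [0.6,-2,0,0,0],
  [0.6,-3,0,0,0],
  [0.6,-2,0,0,0],
  [0.6,0,0,0,0],
  [0.6,0,0,0,0],
  [0.6,0,0,0,0],
])

```text
t: 41.22
position: [0.3422, -0.1069, 0.3348]
ee_rot: [0.0, 0.191, 0.981, -0.0]
wrist_force: [0.8, 0.0, 0.6]
width: 0.053
finger_force: 0.0
```

```bash
python3 go.py; python3 -c "
from cell import *
print(hand_in())"
```

```text
t 41.23 pos [ 0.3422 -0.1069  0.3348] yaw_y 67.9 zaxis [ 0. -0. -1.] w 0.053 F [0.8 0.  0.6] j [ 0.69 -0.14 -0.45  1.96 -0.06  1.3   1.45]
the job is handed in; nothing more can be done
None
```

I handed the job in at 41 s with all four candles set down upright in their matching holders; the last side picture showed each one seated, with nothing knocked over, but `hand_in()` gave no verdict.

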